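Make up a pipe-end kit and a flange-bolt kit in their shadow-foam trays

TASK

Make up two repair kits from the parts laid out between the trays, every part upright and fully down in the foam recess cut for it: the blue tray gets the black pipe cap, the brass nipple and the red bottle of thread sealant; the yellow tray gets the large brass-coloured bolt, standing on its head, and the large nut that fits it. The trays stand loose and are light, so load them without tipping them or sliding them more than a finger's breadth or so. Leave the small bolt, the small nut and the tape measure where they are.

Things in the scene. Friction and masses are not known exactly. Their poses are not given: they have to be found in the camera images.
- blue_tray: Loose blue plastic tray, 200 x 140 x 21 mm (x, y, z), 110 g, dark foam lining with its top at z 18. Origin: centre of underside, z up. Three round recesses with blue floors at z 4; centre (x, y) mm in the tray's frame: cap's, 68 wide, (-50, 0); nipple's, 44 wide, (55, -34); bottle's, 56 wide, (52, 30). On the bench's left or right side, yaw within 0.25 rad of 0.
- yellow_tray: Loose yellow plastic tray, 150 x 100 x 21 mm (x, y, z), 70 g, dark foam lining with its top at z 18. Origin: centre of underside, z up. Two recesses, yellow floors: the bolt's, nearer the robot, round, 38 mm wide, at (-36, 0) mm, deep (floor z 4); the nut's, farther, square, 36 mm wide, at (36, 0), shallow (floor z 12). On the other side from the blue tray, yaw within 0.25 rad of 0.
- pipe_cap_black: Black iron pipe cap, a round cup 58 mm across and 30 mm high, open side up, 220 g. Goes in the blue tray. Origin: centre of the underside, z up. Grip across its outside near the top.
- nipple_brass: Brass pipe nipple standing on end, 42 mm high, 160 g: two round threaded ends 34 mm across with a hexagon collar 38 mm across flats, 43 mm across corners, from 15 to 27 mm above the underside; the upper thread, 27 to 42 mm up, can be gripped in any direction. Goes in the blue tray. Origin: centre of the underside, z up.
- sealant_red: Upright red plastic bottle with a white nozzle, 120 mm high, 90 g: body 46 mm across up to 86 mm (the shoulder narrows), nozzle 18 mm across above. Goes in the blue tray. Origin: centre of the underside, z up. Grip the body about 60 mm up.
- bolt_large: Large brass-coloured hexagon bolt standing on its head, 70 mm high, 60 g: head 25 mm across flats, 28 mm across corners and 10 mm thick at the bottom, round 16 mm shank above. Goes in the yellow tray's round deep recess, still head down. Origin: centre of the underside of the head, z up.
- nut_large: Large silver hexagon nut lying flat, 24 mm across flats, 27 mm across corners, 13 mm high, 30 g. Goes in the yellow tray's square shallow recess, lying flat. Origin: centre of the underside, z up; its own x axis is square to a pair of flats, and so is every direction 60 degrees round from it.
- bolt_small: Small silver hexagon bolt standing on its head, 58 mm high, head 19 mm across flats and 8 mm thick, shank 12 mm. Belongs to neither kit: leave it. Origin: centre of the underside.
- nut_small: Small silver hexagon nut lying flat, 19 mm across flats, 22 mm across corners, 10 mm high. Belongs to neither kit: leave it. Origin: centre of the underside.
- tape_rule: Tape measure standing on edge, black and red case, 32 x 84 x 65 mm high, at the far side of the stock. Leave it. Origin: centre of the underside.
Not all that is in view belongs to the job. There is more than one size of the sealant_red; the job needs the largest.

How it is judged:
By the outcome, as a careful person would: the job done as asked, in the order asked, and still so for the second after the job is handed in, with the robot touching nothing.
It also fails if it takes over 120 s, if anything falls off the work surface, if the arm or the gripper's body presses on something with over 40 N, if the wrist force passes 120 N, or if a joint passes its speed limit or range.

ROBOT

A 6-joint arm with a two-finger parallel gripper is mounted at the origin on a cart in front of the work surface, level with it; the furniture and walls round the work are solid. World frame = base frame: x ahead of the robot, y to its left, z up, the work surface at z = 0. Lengths are in m, angles in degrees, forces in N, time in s.
With the tool pointing down it reaches from about 0.35 to 0.875 m from the base axis. Payload 4.2 kg.
Tool frame: the origin (TCP) lies at the very end of the fingers, on their centre line; the grasp point (between the pads) lies 19 mm behind it; z points along the fingers, y is the line along which they close (so a half turn about z gives the same grasp; the last joint's range is limited). The gripper opens to 87 mm and grips with 3 to 60 N. Pads are 19 mm wide; open, the fingers measure 117 mm over their backs; the gripper's body (75 mm by 190 mm) begins 51 mm behind the grasp point.
Start: joints at [-61.043, 22.042, 0.453, 0, -68.411, -14.817], TCP at [0.153, -0.606, 0.223] pointing down, gripper open.
Joint ranges: [-179.83, 179.83], [-69.29, 118.12], [-61.27, 80.66], [-181.25, 117.63], [-171.15, -9.14], [-177.46, 177.46]. Speed limits (degrees/s): [159.86, 159.86, 180, 180, 180, 180].

INTERFACE

Orientations are given as a 3x3 rotation matrix whose columns are the frame's x, y, z axes.
In Python, from station import sense, cams, r gives the robot as it stands. The module is installed in compiled form; this text tells all that it offers.
- The arm moves only by the tool step_arm, never from a script. Its argument "targets" is text: rows parted by semicolons, each of 4 numbers parted by spaces: the shift along the tool's x, y, z in cm, then the turn about the tool's z in degrees. In form: x y z turn; .... A call has 1 to 12 rows; each row shifts and turns the commanded pose from where the row before left it, along the tool's axes as they then stand; what a row does not reach is not made up. A row lasts 1/12 s, in which the tool goes at most 41.7 mm and 7.16 degrees, less where a joint would pass 70% of its speed; a pose out of reach is approached as far as the arm can. A call with a gripper value outside its range is refused whole. "claw" is the finger opening in cm, from 0 to 8.7, set as the call begins (left out, the last holds). The fingers move at their own pace and stop on an object; the grip force is fixed at half the most. Time passes only in rows, so rows that do not move let the fingers close. It gives the time, the measured TCP pose, the force, the opening and the grip force at its end, in the units of the state.
- sense(): the state, without advancing time (a new reading comes with each control period).
- cams.capture(name): name is "side" or "top" or "wrist"; returns a dict with "frame" (400x640x3 uint8, blue, green, red), "vertical_fov" (degrees; the focal length in pixels is half the picture's height over the tangent of half this angle, whatever the lens; pixels are square), "cx", "cy" (the principal point, pixels), "dist_coeffs" ([k1, k2, p1, p2, k3] as OpenCV has them; the pictures are not rectified), "eye" and "rotation" of the camera in the world; the wrist camera has in their place "tool_from_camera" (4x4, takes a point from camera to tool coordinates, whose origin is the TCP and whose axes are the flange's). Camera axes: x right, y down, z forward; pixel columns grow to the right and rows downward; lengths in m; the calibration is good to about 2 mm. A picture is of the moment at which its call begins: read the wrist's pose just before it. There is no depth.
- r.finish_job(): hands the job in; it is judged then, once.
The state is a dict: "time_s": time; "joints": joint angles; "joint_velocities": joint speeds; "effort": joint torques, N m; "tcp_pos": TCP position; "ee_rot": TCP orientation; "wrist_force": force on the tool from outside, world axes, zero at the start; "moment": the same for the moment, N m; "gripper_width": opening from 0.0 (shut) to 1.0 (fully open); "gripper_force": force on a finger pad.
Only numpy, scipy, OpenCV 4.12 (cv2) and the standard library are available. Lean on these libraries where they do the work, as an engineer would, in place of code of your own. Each camera call takes 0.05 s, during which the arm holds its last target. There are 200 camera calls.

## Working session

There is one attempt and no reset: what is moved stays moved. The work goes in short steps, Python scripts to look and compute and a tool call to move; the robot and the scene stay as the last step left them, time stands still between calls to the robot, and variables do not carry over. Pictures are saved under pics/ and viewed, at most 14 in all, crops included, and the job is handed in when it is done.

Besides the shell and the picture viewer there is one more tool, called after "Request:" as name(argument=value, ...) on one line, values as JSON. step_arm: Moves the arm, as the interface text tells. Its arguments: {"type":"object","properties":{"targets":{"type":"string"},"claw":{"type":"number"}},"required":["targets"]}

```bash
mkdir -p pics
cat > h.py <<'E'
import numpy as np, cv2
from station import sense, cams, r
def shot(name, fn=None):
    s=sense(); c=cams.capture(name); f=c["frame"]
    if fn: cv2.imwrite("pics/"+fn,f)
    h=f.shape[0]; fl=h/2/np.tan(np.radians(c["vertical_fov"])/2)
    K=np.array([[fl,0,c["cx"]],[0,fl,c["cy"]],[0,0,1.]])
    if name=="wrist":
        T=np.array(c["tool_from_camera"]); R0=np.array(s["ee_rot"])
        R=R0@T[:3,:3]; e=np.array(s["tcp_pos"])+R0@T[:3,3]
    else: R=np.array(c["rotation"]); e=np.array(c["eye"])
    return dict(f=f,K=K,d=np.array(c["dist_coeffs"],float),R=R,e=e)
def p2w(c,uv,z):
    uv=np.array(uv,float).reshape(-1,1,2); n=cv2.undistortPoints(uv,c["K"],c["d"]).reshape(-1,2)
    v=np.c_[n,np.ones(len(n))]@c["R"].T
    return c["e"]+v*((np.array(z)-c["e"][2])/v[:,2])[:,None]
def w2p(c,P):
    P=np.array(P,float).reshape(-1,3); rv=cv2.Rodrigues(c["R"].T)[0]
    return cv2.projectPoints(P,rv,-c["R"].T@c["e"],c["K"],c["d"])[0].reshape(-1,2)
E
python3 - <<'E'
from h import *
import pickle
for n in("top","side"):
    c=shot(n,n+"0.png"); pickle.dump(c,open(n+".pkl","wb")); print(n,c["e"],c["R"].round(3).tolist(),c["K"][0,0])
s=sense(); print(s["ee_rot"],s["gripper_width"])
E
```

```text
top [ 0.45653602 -0.00250016  1.14664734] [[0.004, -0.986, 0.169], [-1.0, -0.007, -0.014], [0.015, -0.169, -0.985]] 436.18632822756587
side [ 0.6642254  -0.78440334  0.64157101] [[0.999, 0.012, -0.038], [0.038, -0.609, 0.792], [-0.013, -0.793, -0.609]] 382.91017194611493
[[-9.69731137e-01 -2.44174451e-01 -5.99078394e-04]
 [-2.44175149e-01  9.69729411e-01  1.83473841e-03]
 [ 1.32947696e-04  1.92548302e-03 -9.99998137e-01]] 0.9999302743526477
```

View pics/top0.png

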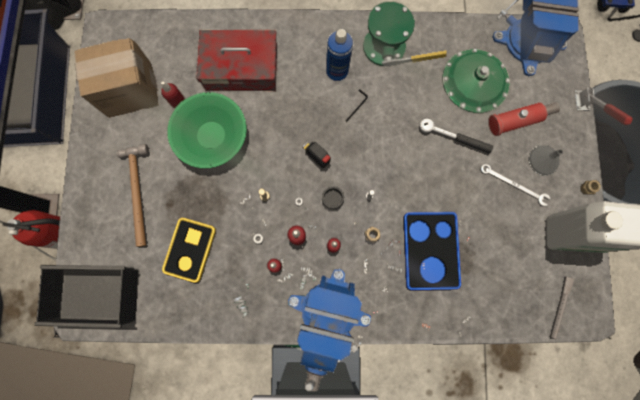

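View pics/side0.png

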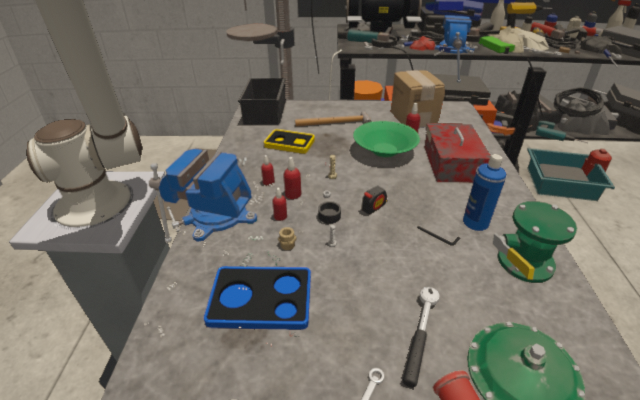

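The top view shows the blue tray at about (432,250) and the yellow tray at (189,250). Between them are the black cap (333,198), a brass ring-like nipple (373,234), brass bolt (264,194), small bolt (371,195), nuts at (258,239) and (298,201), and red bottles at (297,235), (334,245) and (274,266). There is another red item at (172,95). Next I enlarge this area and measure.

Run:
```python
from h import *
import pickle
c=pickle.load(open("top.pkl","rb")); f=c["f"]
cv2.imwrite("pics/topc.png",cv2.resize(f[165:298,155:470][:, :],None,fx=2.54,fy=2.54,interpolation=cv2.INTER_CUBIC))
s=pickle.load(open("side.pkl","rb"))["f"]
cv2.imwrite("pics/sidec.png",cv2.resize(s[125:255,240:440],None,fx=4,fy=4,interpolation=cv2.INTER_CUBIC))
P={"cap":(333,198,.03),"nip":(373,234,.04),"boltL":(264,194,.06),"boltS":(371,195,.05),"n1":(258,239,.01),"n2":(298,201,.01),"b1":(297,235,.1),"b2":(334,245,.1),"b3":(274,266,.1),"b4":(170,95,.1),"vise":(330,320,.1),"blue":(432,251,.02),"yel":(189,250,.02),"tape":(318,153,.065)}
for k,v in P.items(): print(k,p2w(c,v[:2],[v[2]]).round(3))
for col,lo,hi in(("blue",(90,150,40),(130,255,255)),("yel",(20,120,90),(35,255,255))):
    m=cv2.inRange(cv2.cvtColor(f,cv2.COLOR_BGR2HSV),lo,hi)
    m2=np.zeros_like(m); x0,x1=(395,470) if col=="blue" else (155,222); m2[205:297,x0:x1]=m[205:297,x0:x1]
    n,l,st,ce=cv2.connectedComponentsWithStats(m2)
    for i in range(1,n):
        if st[i,4]>30:
            ys,xs=np.where(l==i); out=st[i,2]>45 or st[i,3]>50
            w=p2w(c,np.c_[xs,ys],[0.021 if out else (.012 if 0 else .004)]*len(xs))
            rc=cv2.minAreaRect((w[:,:2]*1000).astype(np.float32)); print(col,st[i].tolist(),rc,w[:,:2].mean(0).round(4))
```

```text
cap [[ 0.654 -0.043  0.03 ]]
nip [[ 0.56  -0.145  0.04 ]]
boltL [[0.658 0.133 0.06 ]]
boltS [[ 0.659 -0.14   0.05 ]]
n1 [[0.548 0.151 0.01 ]]
n2 [[0.649 0.049 0.01 ]]
b1 [[0.551 0.046 0.1  ]]
b2 [[ 0.527 -0.043  0.1  ]]
b3 [[0.476 0.1   0.1  ]]
b4 [[0.906 0.376 0.1  ]]
vise [[ 0.352 -0.034  0.1  ]]
blue [[ 0.518 -0.3    0.02 ]]
yel [[0.517 0.327 0.02 ]]
tape [[ 0.765 -0.003  0.065]]
blue [404, 213, 57, 77, 516] ((519.4349365234375, -299.3558654785156), (196.78857421875, 140.2066650390625), 1.0341356992721558) [ 0.5203 -0.2933]
blue [409, 220, 21, 22, 342] ((572.4464111328125, -272.4639892578125), (54.14228057861328, 53.4400520324707), 71.67019653320312) [ 0.5725 -0.2724]
blue [436, 221, 16, 17, 213] ((576.8023071289062, -337.4010314941406), (40.32353973388672, 42.96772384643555), 87.85102081298828) [ 0.5764 -0.3368]
blue [421, 256, 25, 27, 475] ((471.2965393066406, -304.85272216796875), (65.55387878417969, 62.04737854003906), 44.506446838378906) [ 0.4709 -0.3063]
yel [162, 218, 54, 65, 641] ((518.8837280273438, 329.052734375), (104.41326141357422, 152.203369140625), 74.0768051147461) [0.5177 0.3253]
yel [184, 227, 18, 19, 234] ((554.36669921875, 323.9564208984375), (39.677486419677734, 41.1093635559082), 74.05245971679688) [0.5541 0.3239]
yel [178, 256, 14, 16, 179] ((482.968994140625, 342.1523132324219), (38.97105407714844, 34.085365295410156), 2.8658175468444824) [0.4836 0.3419]
```

View pics/topc.png

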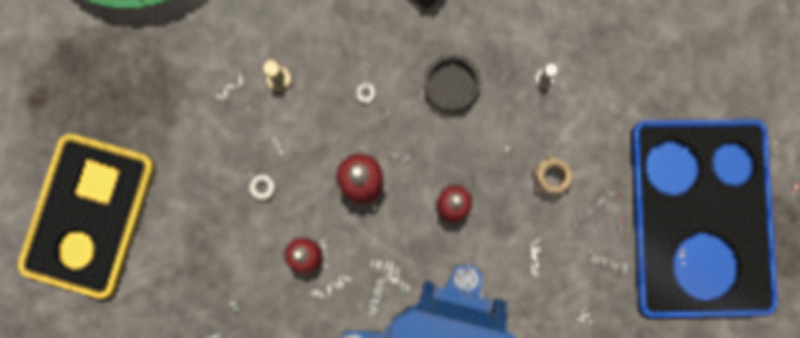

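View pics/sidec.png

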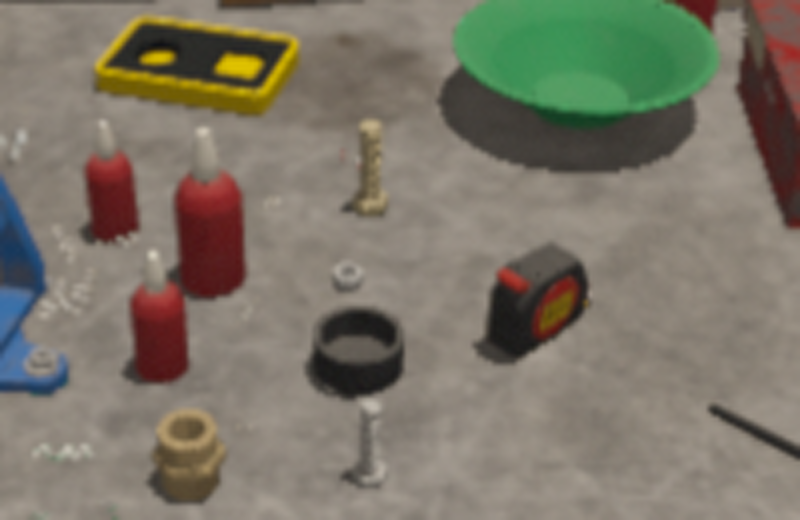

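The bottle candidates in the top view are (297,235), (334,245) and (274,266). The crops show (297,235) is clearly the tallest and widest of the three, so that is the one the job needs. The red object at (172,95) is far from the stock. Of the nuts at (258,239) and (298,201), the first is larger. The brass-coloured bolt is at (264,194) and the silver one at (371,195).

I'll move over the blue tray first and look with the wrist camera.

Request:
step_arm(targets="0 0 0 7; 0 0 0 7; -2.8 2.9 0 0; -2.8 2.9 0 0; -2.8 2.9 0 0; -2.8 2.9 0 0; -2.8 2.9 0 0; -2.8 2.9 0 0; -2.8 2.9 0 0; -2.8 2.9 0 0; -2.8 2.9 0 0; 0 0 0 0", claw=8.7)

```text
time_s: 1.1
tcp_pos: [0.4079, -0.3405, 0.2223]
ee_rot: [[-1.0, -0.009, 0.001], [-0.009, 1.0, 0.001], [-0.001, 0.001, -1.0]]
wrist_force: [-0.2, -0.6, -0.4]
gripper_width: 1.001
gripper_force: 0.0
```

Run:
```python
from h import *
import pickle
s=sense(); print(s["tcp_pos"],np.array(s["ee_rot"]).round(3).tolist(),s["joints"])
c=shot("wrist","w1.png"); pickle.dump(c,open("w1.pkl","wb")); print(c["e"],c["R"].round(2).tolist(),c["K"][0,0])
```

```text
[ 0.40786261 -0.34045522  0.22227392] [[-1.0, -0.009, 0.001], [-0.009, 1.0, 0.001], [-0.001, 0.001, -1.0]] [-2.23798154e+01  1.29125169e+01 -1.26995230e+01 -5.79122185e-02
 -6.43412545e+01 -6.70746360e+01]
[ 0.3403471  -0.34132043  0.38391847] [[-0.01, 0.97, 0.26], [1.0, 0.01, 0.0], [0.0, 0.26, -0.97]] 283.7539973009841
```

View pics/w1.png

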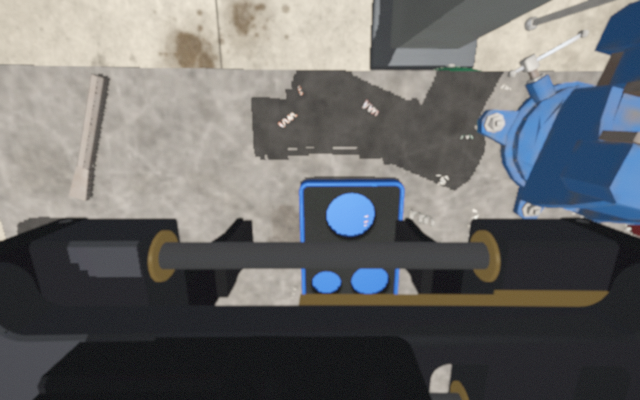

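The wrist view shows the blue tray with the cap recess at (350,214), the nipple recess at (325,282) and the bottle recess at (369,279). The camera sits on the robot side of the tool, and the gripper's wide side lies along y. I'll measure from here.

```bash
cat >> h.py <<'E'
def recess(c,col,box,z,n):
    lo,hi=((90,150,60),(130,255,255)) if col=="blue" else ((20,120,120),(35,255,255))
    m=cv2.inRange(cv2.cvtColor(c["f"],cv2.COLOR_BGR2HSV),lo,hi); k=np.zeros_like(m); a,b,e,d=box; k[b:d,a:e]=m[b:d,a:e]
    N,l,st,ce=cv2.connectedComponentsWithStats(k); out=[]
    for i in range(1,N):
        if st[i,4]>150:
            ys,xs=np.where(l==i); w=p2w(c,np.c_[xs,ys],[z]*len(xs))[:,:2]*1000
            rc=cv2.minAreaRect(w.astype(np.float32)); out.append((st[i].tolist(),np.round(rc[0],1),np.round(rc[1],1),round(rc[2],1),w.mean(0).round(1)))
    return out
def fit(loc,meas):
    L=np.array(loc,float);M=np.array(meas,float);l=L-L.mean(0);m=M-M.mean(0)
    a=np.arctan2((l[:,0]*m[:,1]-l[:,1]*m[:,0]).sum(),(l*m).sum()); R=np.array([[np.cos(a),-np.sin(a)],[np.sin(a),np.cos(a)]])
    t=M.mean(0)-R@L.mean(0); return np.degrees(a),t,(L@R.T+t)
E
python3 - <<'E'
from h import *
import pickle
c=pickle.load(open("w1.pkl","rb"))
for o in recess(c,"blue",(306,188,398,293),.004,3): print(o)
print(fit([(-50,0),(55,-34),(52,30)],[(470.9,-306.3),(576.4,-336.8),(572.5,-272.4)]))
E
```

```text
([351, 269, 38, 24, 784], array([ 577.8, -269.4]), array([38.9, 55.7]), 0.6, array([ 577.4, -269.4]))
([312, 272, 29, 21, 504], array([ 580.9, -334.8]), array([34. , 42.4]), 0.5, array([ 581.1, -334.6]))
(np.float64(1.7636500814332916), array([ 520.90129836, -304.41872111]), array([[ 470.92498401, -305.95755312],
       [ 576.92164991, -336.70989967],
       [ 571.95336608, -272.83254722]]))
```

Request:
step_arm(targets="-2.0 3 0 0; -2.0 3 0 0; -2.0 3 0 0; -2.0 3 0 0; -2.0 3 0 0; -2.0 3 0 0; -2.0 3 0 0; -2.0 3 0 0; -2.5 3 0 0; -3 2.7 0 0; -3 0 0 0; 0 0 0 0")

```text
time_s: 2.15
tcp_pos: [0.6521, -0.0461, 0.2202]
ee_rot: [[-1.0, -0.004, -0.0], [-0.004, 1.0, -0.001], [0.0, -0.001, -1.0]]
wrist_force: [1.2, -0.1, 0.1]
gripper_width: 0.998
gripper_force: 0.0
```

Run:
```python
from h import *
import pickle
s=sense(); print(s["tcp_pos"])
c=shot("wrist","w2.png"); pickle.dump(c,open("w2.pkl","wb"))
```

```text
[ 0.65206779 -0.04609843  0.22022026]
```

View pics/w2.png

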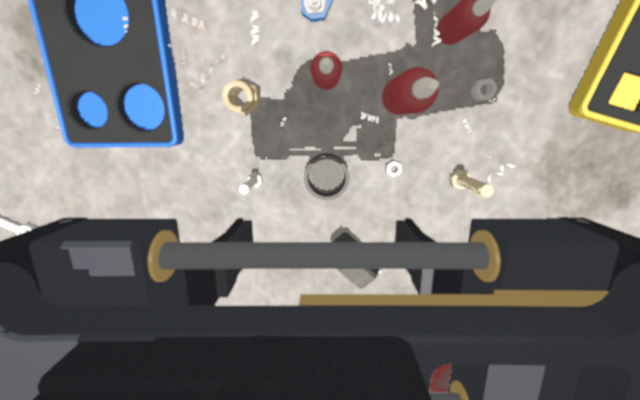

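This view holds everything: cap rim centre (326,175), nipple top (238,95), large bolt tip (484,188), large nut (484,89), small nut (394,169) and large bottle nozzle (426,88). The smaller bottles are at (326,68) and (470,18), and all three blue recesses are visible.

Run:
```python
from h import *
import pickle
c=pickle.load(open("w2.pkl","rb"))
P={"capTop":(326,175,.03),"nip":(238,95,.042),"boltTip":(485,188,.07),"boltHeadbase":(455,178,.0),"nutL":(484,89,.013),"bottle":(430,86,.12),"b2":(328,62,.095),"b3":(487,3,.09),"capbaseL":(305,175,.03),"capR":(348,175,.03)}
for k,v in P.items(): print(k,p2w(c,v[:2],[v[2]]).round(4))
o=recess(c,"blue",(40,0,174,138),.004,3)
for i in o: print(i)
g=lambda a:cv2.resize(c["f"][a[1]:a[3],a[0]:a[2]],(400,300),interpolation=cv2.INTER_CUBIC)
cv2.imwrite("pics/cr.png",np.vstack([np.hstack([g((464,74,504,104)),g((445,160,505,205))]),np.hstack([g((296,148,356,193+0)),g((378,66,450,120))])]))
```

```text
capTop [[ 0.6547 -0.043   0.03  ]]
nip [[ 0.5607 -0.1434  0.042 ]]
boltTip [[0.6609 0.1357 0.07  ]]
boltHeadbase [[0.6641 0.1338 0.    ]]
nutL [[0.5507 0.1489 0.013 ]]
bottle [[0.5581 0.0455 0.12  ]]
b2 [[ 0.5349 -0.0425  0.095 ]]
b3 [[0.4857 0.0994 0.09  ]]
capbaseL [[ 0.6548 -0.0695  0.03  ]]
capR [[ 0.6546 -0.0152  0.03  ]]
([74, 0, 55, 46, 2006], array([ 479.9, -306.1]), array([46.6, 61.7]), 1.1, array([ 476.7, -307.5]))
([152, 0, 22, 121, 1075], array([ 522.2, -238.1]), array([133.7,  13.9]), 0.9, array([ 507.4, -238.8]))
([40, 26, 28, 112, 330], array([ 548.2, -380.3]), array([127.3,   5. ]), 0.8, array([ 541.9, -379.8]))
([123, 84, 42, 46, 1451], array([ 573.3, -274.2]), array([51. , 52.9]), 55.1, array([ 573. , -274.4]))
([77, 92, 30, 36, 816], array([ 577.6, -339.1]), array([39.5, 37.8]), 39.9, array([ 577.2, -339.4]))
```

View pics/cr.png

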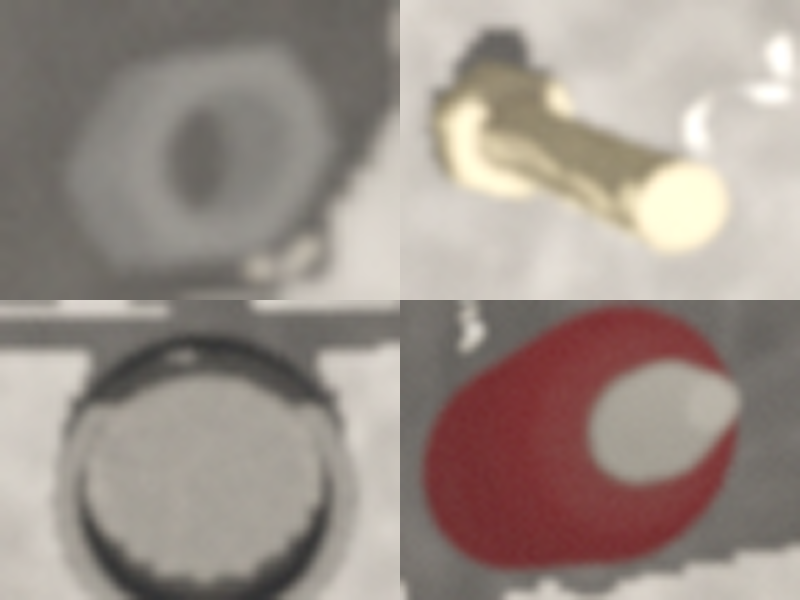

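Cap at (0.6545,-0.0425). The spread of the recess measurements is about 2 mm, against 5 mm clearance. Down to the cap.

Request:
step_arm(targets="-0.25 0.35 3.5 0; 0 0 3.5 0; 0 0 3.5 0; 0 0 3.5 0; 0 0 3 0; 0 0 2 0; 0 0 1.2 0; 0 0 0 0; 0 0 0 0")

```text
time_s: 2.95
tcp_pos: [0.6507, -0.0442, 0.021]
ee_rot: [[-1.0, -0.002, -0.0], [-0.002, 1.0, -0.0], [0.0, -0.0, -1.0]]
wrist_force: [0.8, -0.7, 0.7]
gripper_width: 1.0
gripper_force: 0.0
```

Request:
step_arm(targets="0 0 0 0; 0 0 0 0; 0 0 0 0; 0 0 0 0; 0 0 0 0; 0 0 0 0", claw=4.5)

```text
time_s: 3.45
tcp_pos: [0.6511, -0.0431, 0.0211]
ee_rot: [[-1.0, -0.003, 0.001], [-0.003, 1.0, 0.0], [-0.001, 0.0, -1.0]]
wrist_force: [-0.2, 0.7, 1.9]
gripper_width: 0.649
gripper_force: 30.0
```

Request:
step_arm(targets="0 0 -2 0; 0 0 -4 0; 0 0 -4 0; 0 0 -4 0; 1.5 -2.2 0 0; 1.9 -2.8 0 0; 1.9 -2.8 0 0; 1.9 -2.8 0 0; 1.9 -2.8 0 0; 1.9 -2.8 0 0; 1.9 -2.8 0 0; 1.9 -2.8 0 0")

```text
time_s: 4.45
tcp_pos: [0.5017, -0.2625, 0.16]
ee_rot: [[-1.0, -0.003, -0.001], [-0.003, 1.0, 0.001], [0.001, 0.001, -1.0]]
wrist_force: [0.3, -0.6, -3.7]
gripper_width: 0.646
gripper_force: 30.0
```

Request:
step_arm(targets="1.9 -2.8 0 0; 1.6 -1.7 0 0; 0 0 0 0; 0 0 0 0")

```text
time_s: 4.78
tcp_pos: [0.4672, -0.3073, 0.16]
ee_rot: [[-1.0, 0.0, -0.001], [0.0, 1.0, 0.001], [0.001, 0.001, -1.0]]
wrist_force: [0.4, 0.9, -2.6]
gripper_width: 0.647
gripper_force: 30.0
```

Run:
```python
from h import *
import pickle
print(sense()["tcp_pos"],sense()["gripper_width"])
c=shot("wrist","w3.png"); pickle.dump(c,open("w3.pkl","wb"))
d=shot("side"); pickle.dump(d,open("s3.pkl","wb"))
cv2.imwrite("pics/m3.png",np.hstack([c["f"][120:320,180:500],cv2.resize(d["f"][190:340,160:360],(320,200))]))
```

```text
[ 0.4671615  -0.30734431  0.16003853] 0.6471281350128758
```

View pics/m3.png

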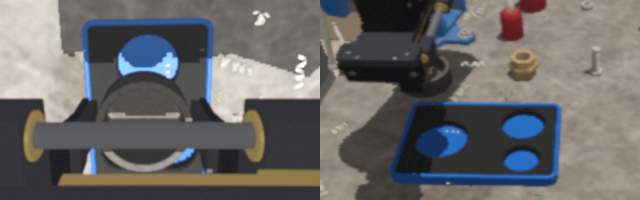

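The cap is held level above its recess. Lowering it.

Request:
step_arm(targets="0 0.1 3 0; 0 0 3 0; 0 0 3 0; 0 0 2 0; 0 0 1 0; 0 0 0.8 0; 0 0 0.4 0; 0 0 0 0; 0 0 0 0; 0 0 0 0")

```text
time_s: 5.72
tcp_pos: [0.4694, -0.306, 0.0298]
ee_rot: [[-1.0, -0.003, 0.002], [-0.003, 1.0, -0.001], [-0.002, -0.001, -1.0]]
wrist_force: [-1.2, -0.1, -2.1]
gripper_width: 0.65
gripper_force: 30.0
```

Request:
step_arm(targets="0 0 0.3 0; 0 0 0.15 0; 0 0 0 0; 0 0 0 0")

```text
time_s: 6.05
tcp_pos: [0.4691, -0.306, 0.025]
ee_rot: [[-1.0, -0.003, 0.002], [-0.003, 1.0, -0.001], [-0.002, -0.001, -1.0]]
wrist_force: [-1.6, 2.0, 3.8]
gripper_width: 0.652
gripper_force: 30.0
```

Seated at z 25 as expected, with light contact. Release, rise, and go to the nipple with the gripper turned 45° so its body clears the small bottle.

Request:
step_arm(targets="0 0 0 0; 0 0 0 0; 0 0 0 0; 0 0 -1 0; 0 0 -3 0; 0 0 -4 0; 0 0 -4 0; 0 0 -3 0; -1.83 3.24 0 0; -1.83 3.24 0 0; -1.83 3.24 0 0; -1.83 3.24 0 0", claw=8.0)

```text
time_s: 7.05
tcp_pos: [0.5418, -0.1748, 0.1752]
ee_rot: [[-1.0, -0.002, 0.002], [-0.002, 1.0, -0.0], [-0.002, -0.0, -1.0]]
wrist_force: [1.2, -0.5, 0.1]
gripper_width: 0.917
gripper_force: 0.0
```

Request:
step_arm(targets="-1.83 3.24 0 0; 0 0 0 7; 0 0 0 7; 0 0 0 7; 0 0 0 7; 0 0 0 7; 0 0 0 7; 0 0 0 0; 0 0 0 0", claw=6)

```text
time_s: 7.8
tcp_pos: [0.5596, -0.1436, 0.1745]
ee_rot: [[-0.747, 0.665, 0.0], [0.665, 0.747, -0.0], [-0.0, 0.0, -1.0]]
wrist_force: [0.7, 0.8, 0.6]
gripper_width: 0.69
gripper_force: 0.0
```

```bash
cat >> h.py <<'E'
def tool(P):
    s=sense(); R=np.array(s["ee_rot"]); return (R.T@(np.array(P)-np.array(s["tcp_pos"]))*100).round(2)
E
python3 - <<'E'
from h import *
import pickle
c=shot("top","t4.png"); w=shot("wrist"); pickle.dump(c,open("t4.pkl","wb"));pickle.dump(w,open("w4.pkl","wb"))
print(sense()["tcp_pos"],sense()["joints"],tool([.5605,-.144,.029]))
cv2.imwrite("pics/m4.png",np.vstack([w["f"],np.hstack([cv2.resize(c["f"][200:300,390:480],(360,200)),np.zeros((200,280,3),np.uint8)])]))
E
```

```text
[ 0.55953988 -0.14359409  0.17432614] [ 1.66723238e+00  1.96791968e+01 -1.04501955e+01  2.78439060e-03
 -5.98562120e+01 -1.33392592e+02] [-0.1   0.03 14.53]
```

View pics/m4.png

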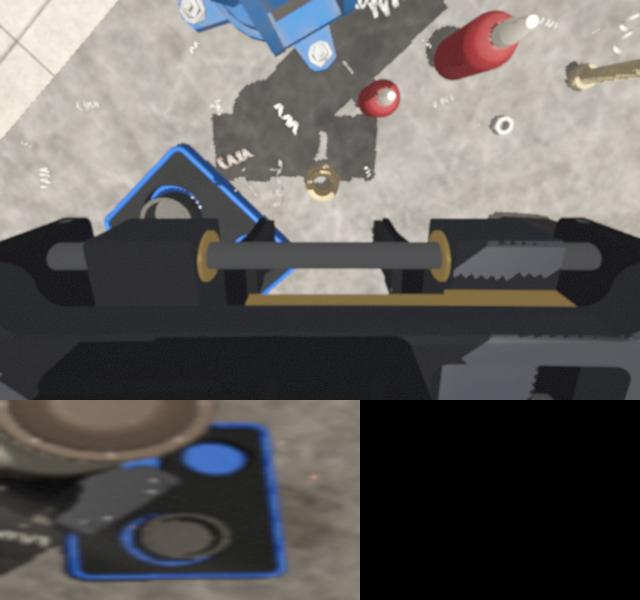

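The cap sits in its recess, with an even blue ring round it in the top inset. The nipple top is at (322,183), ahead of the gripper.

Run:
```python
from h import *
import pickle
w=pickle.load(open("w4.pkl","rb"))
p=p2w(w,(322,182.5),[.042])[0]; print(p, tool([p[0],p[1],.029]))
```

```text
[ 0.55859043 -0.14271794  0.042     ] [ 0.13  0.   14.53]
```

Request:
step_arm(targets="0 0 3.5 0; 0 0 3.5 0; 0 0 3.5 0; 0 0 2 0; 0 0 1.2 0; 0 0 0.8 0; 0 0 0 0; 0 0 0 0; 0 0 0 0")

```text
time_s: 8.65
tcp_pos: [0.5606, -0.1436, 0.0303]
ee_rot: [[-0.745, 0.667, 0.002], [0.667, 0.745, -0.0], [-0.002, 0.002, -1.0]]
wrist_force: [-0.5, 0.0, 0.3]
gripper_width: 0.687
gripper_force: 0.0
```

Request:
step_arm(targets="0 0 0 0; 0 0 0 0; 0 0 0 0; 0 0 0 0; 0 0 0 0; 0 0 0 0", claw=2)

```text
time_s: 9.15
tcp_pos: [0.5595, -0.1436, 0.0293]
ee_rot: [[-0.745, 0.667, 0.0], [0.667, 0.745, -0.0], [-0.0, -0.0, -1.0]]
wrist_force: [-1.2, 0.2, 2.0]
gripper_width: 0.376
gripper_force: 30.0
```

Request:
step_arm(targets="0 0 -2 0; 0 0 -3 0; 0 0 -3 0; -2.37 -2.21 0 0; -2.37 -2.21 0 0; -2.37 -2.21 0 0; -2.37 -2.21 0 0; -2.37 -2.21 0 0; -2.37 -2.21 0 0; 0 0 0 0; 0 0 0 0")

```text
time_s: 10.07
tcp_pos: [0.5761, -0.3386, 0.1077]
ee_rot: [[-0.743, 0.67, -0.002], [0.67, 0.743, 0.001], [0.002, -0.0, -1.0]]
wrist_force: [0.1, 0.8, -1.7]
gripper_width: 0.374
gripper_force: 30.0
```

Run:
```python
from h import *
import pickle
w=shot("wrist"); d=shot("side"); pickle.dump((w,d),open("w5.pkl","wb"))
print(sense()["tcp_pos"],sense()["gripper_width"],tool([.577,-.3375,.0335]))
cv2.imwrite("pics/m5.png",np.vstack([w["f"][60:320],cv2.resize(d["f"][200:340,160:480],(640,280))]))
```

```text
[ 0.57637017 -0.33656759  0.10821955] 0.37590997182298824 [-0.12 -0.03  7.47]
```

View pics/m5.png

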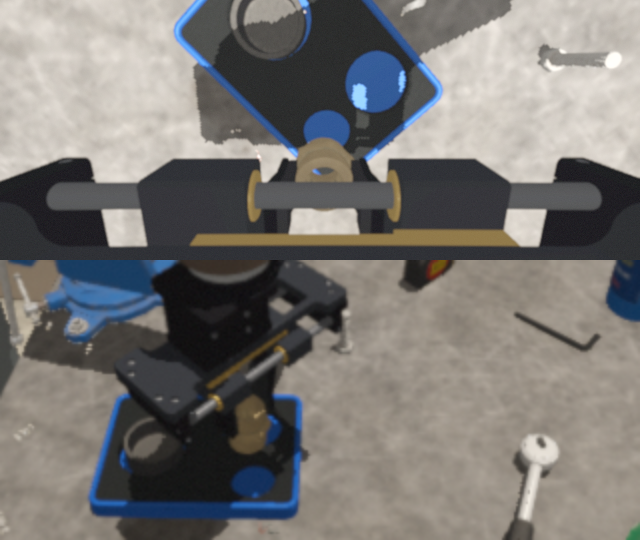

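The nipple is held upright, centred over its recess to within about 2 mm. Lowering it.

Request:
step_arm(targets="-0.1 0 2.5 0; 0 0 2.5 0; 0 0 1 0; 0 0 0.6 0; 0 0 0.5 0; 0 0 0.2 0; 0 0 0.15 0; 0 0 0 0; 0 0 0 0")

```text
time_s: 10.92
tcp_pos: [0.5783, -0.338, 0.0355]
ee_rot: [[-0.745, 0.667, 0.002], [0.667, 0.745, -0.001], [-0.002, 0.001, -1.0]]
wrist_force: [0.3, 0.3, -1.6]
gripper_width: 0.374
gripper_force: 30.0
```

Request:
step_arm(targets="0 0 0.15 0; 0 0 0.1 0; 0 0 0 0; 0 0 0 0")

```text
time_s: 11.25
tcp_pos: [0.5784, -0.3383, 0.0333]
ee_rot: [[-0.745, 0.667, 0.002], [0.667, 0.745, -0.001], [-0.002, 0.0, -1.0]]
wrist_force: [-1.4, -0.5, 4.0]
gripper_width: 0.375
gripper_force: 30.0
```

Request:
step_arm(targets="0 0 0 0; 0 0 0 0; 0 0 0 0; 0 0 -1 0; 0 0 -3 0; 0 0 -4 0; 0 0 -4 0; 0 0 -4 0; 2.74 2.69 0 0; 2.74 2.69 0 0; 2.74 2.69 0 0; 2.74 2.69 0 0", claw=5.8)

```text
time_s: 12.25
tcp_pos: [0.5674, -0.1833, 0.1929]
ee_rot: [[-0.744, 0.668, 0.001], [0.668, 0.744, 0.0], [-0.001, 0.001, -1.0]]
wrist_force: [0.4, 0.7, 0.2]
gripper_width: 0.666
gripper_force: 0.0
```

Request:
step_arm(targets="2.74 2.69 0 0; 2.74 2.69 0 0; 2.74 2.69 0 0; 2.74 2.69 0 0; 2.74 2.69 0 0; 2.74 2.69 0 0; 0 0 0 0; 0 0 0 0", claw=8.2)

```text
time_s: 12.92
tcp_pos: [0.553, 0.0473, 0.1927]
ee_rot: [[-0.747, 0.664, 0.001], [0.664, 0.747, 0.0], [-0.0, 0.001, -1.0]]
wrist_force: [0.2, 0.2, 0.5]
gripper_width: 0.937
gripper_force: 0.0
```

Run:
```python
from h import *
import pickle
w=shot("wrist"); d=shot("side"); t=shot("top"); pickle.dump((w,d,t),open("w6.pkl","wb"))
s=sense();print(s["tcp_pos"],s["gripper_width"],s["joints"][5])
w4=pickle.load(open("w4.pkl","rb")); print(p2w(w4,(533,21),[.12]))
q=cv2.resize(d["f"][200:340,160:480],(400,175)); t2=cv2.resize(t["f"][205:297,395:475],(240,276))
cv2.imwrite("pics/m6.png",np.vstack([w["f"][:320],np.hstack([cv2.copyMakeBorder(q,0,101,0,0,0),t2])]))
```

```text
[0.55310897 0.04457944 0.1922593 ] 0.9383074398402202 -153.26034506716482
[[0.55698343 0.04892739 0.12      ]]
```

View pics/m6.png

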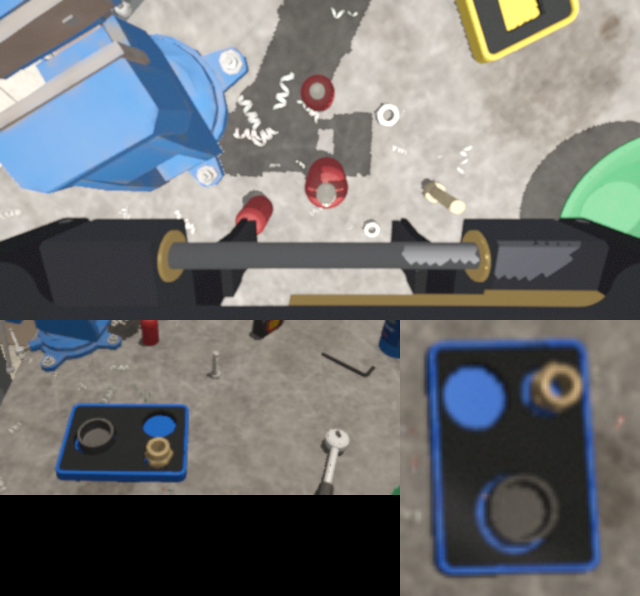

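The nipple stands in its recess. The bottle is directly under the tool, with the nozzle tip at (326,194) and the body's left and right edges at about 305 and 348. The yellow tray is at the top right.

Run:
```python
from h import *
import pickle
w,d,t=pickle.load(open("w6.pkl","rb"))
p=p2w(w,(326,196),[.12])[0]; print(p,tool([p[0],p[1],.052]))
q=w2p(w,[p*[1,1,0]+[0,0,z] for z in(0,.06,.08,.12)]); print(q)
for o in recess(t,"blue",(406,214,460,290),.004,3): print(o)
for cam in (w,t):
  m=cv2.inRange(cv2.cvtColor(cam["f"],cv2.COLOR_BGR2HSV),(0,120,60),(8,255,255))|cv2.inRange(cv2.cvtColor(cam["f"],cv2.COLOR_BGR2HSV),(172,120,60),(180,255,255))
  n,l,st,ce=cv2.connectedComponentsWithStats(m)
  for i in range(1,n):
    if st[i,4]>100: print(st[i],ce[i])
```

```text
[0.5532419  0.05201565 0.12      ] [ 0.49  0.56 14.03]
[[324.98105426 170.74091911]
 [325.39233457 180.93817214]
 [325.56707092 185.269814  ]
 [326.         196.        ]]
([406, 214, 54, 76, 372], array([ 518.5, -305.5]), array([140.7, 196.2]), 89.9, array([ 485.4, -295. ]))
([409, 220, 22, 21, 347], array([ 574. , -273.1]), array([53.1, 55.9]), 0.3, array([ 573.5, -272.8]))
[301  75  33  35 595] [317.6302521   92.99159664]
[ 306  158   41   49 1123] [325.93232413 178.57524488]
[236 196  36  38 739] [256.28822733 212.04871448]
[ 202   30   74   51 2545] [241.18506876  51.94184676]
[162  84  21  23 179] [171.16201117  93.09497207]
[489 103  58  32 983] [516.7965412 118.491353 ]
[609 105  23  20 157] [621.89171975 115.1656051 ]
[ 14 210  46  12 329] [ 33.93009119 215.74164134]
[ 13 224  46  22 716] [ 37.94273743 234.70530726]
```

Run:
```python
from h import *
import pickle
w,d,t=pickle.load(open("w6.pkl","rb"))
m0=cv2.inRange(cv2.cvtColor(w["f"],cv2.COLOR_BGR2HSV),(0,120,60),(8,255,255))|cv2.inRange(cv2.cvtColor(w["f"],cv2.COLOR_BGR2HSV),(172,120,60),(180,255,255))
a=np.linspace(0,6.283,40)
def sil(p):
    pts=w2p(w,[[p[0]+rr*np.cos(x),p[1]+rr*np.sin(x),z] for z,rr in((.0,.023),(.07,.023),(.086,.012)) for x in a])
    k=np.zeros_like(m0); cv2.fillConvexPoly(k,cv2.convexHull(pts.astype(np.float32)).astype(int),255); return k
l=np.zeros_like(m0); l[150:215,298:355]=m0[150:215,298:355]; l=cv2.morphologyEx(l,cv2.MORPH_CLOSE,np.ones((25,25)))
best=max(((((k:=sil((x,y)))&l)>0).sum()/((k|l)>0).sum(),x,y) for x in np.arange(.538,.568,.0015) for y in np.arange(.034,.062,.0015))
print(best,tool([best[1],best[2],.052]), sense()["tcp_pos"])
```

```text
(np.float64(0.8503184713375797), np.float64(0.5559999999999994), np.float64(0.049000000000000016)) [ 0.08  0.52 14.03] [0.55310897 0.04457944 0.1922593 ]
```

Request:
step_arm(targets="0.05 0.4 2 0; 0 0 3 0; 0 0 3 0; 0 0 2.5 0; 0 0 1.5 0; 0 0 1 0; 0 0 0.7 0; 0 0 0 0; 0 0 0 0; 0 0 0 0")

```text
time_s: 13.9
tcp_pos: [0.5564, 0.0487, 0.0562]
ee_rot: [[-0.745, 0.667, 0.002], [0.667, 0.745, 0.001], [-0.001, 0.002, -1.0]]
wrist_force: [0.8, 0.7, 0.4]
gripper_width: 0.939
gripper_force: 0.0
```

Request:
step_arm(targets="0 0 0 0; 0 0 0 0; 0 0 0 0; 0 0 0 0; 0 0 0 0; 0 0 0 0", claw=3)

```text
time_s: 14.4
tcp_pos: [0.5555, 0.0487, 0.0551]
ee_rot: [[-0.745, 0.667, 0.0], [0.667, 0.745, 0.0], [-0.0, 0.0, -1.0]]
wrist_force: [0.7, -0.2, 0.2]
gripper_width: 0.572
gripper_force: 0.0
```

Request:
step_arm(targets="0 0 0 0; 0 0 0 0; 0 0 0 0; 0 0 0 0")

```text
time_s: 14.73
tcp_pos: [0.5556, 0.0487, 0.0551]
ee_rot: [[-0.745, 0.667, 0.0], [0.667, 0.745, 0.0], [-0.0, 0.0, -1.0]]
wrist_force: [-0.3, 0.7, 0.2]
gripper_width: 0.513
gripper_force: 30.0
```

Request:
step_arm(targets="0 0 -2 0; 0 0 -4 0; 0 0 -4 0; 0 0 -3 0; -1.5 -1.5 0 0; -2.5 -2.5 0 0; -2.8 -2.8 0 0; -2.8 -2.8 0 0; -2.8 -2.8 0 0; -2.8 -2.8 0 0; -2.8 -2.8 0 0; -2.5 -2.5 0 0")

```text
time_s: 15.73
tcp_pos: [0.5708, -0.2431, 0.1847]
ee_rot: [[-0.744, 0.668, -0.001], [0.668, 0.744, 0.0], [0.001, -0.0, -1.0]]
wrist_force: [0.8, 0.2, -0.2]
gripper_width: 0.511
gripper_force: 30.0
```

Request:
step_arm(targets="-1.5 -1.5 0 0; -0.8 -0.8 0 0; 0 0 2 0; 0 0 2 0; 0 0 0 0; 0 0 0 0")

```text
time_s: 16.23
tcp_pos: [0.5724, -0.2727, 0.144]
ee_rot: [[-0.745, 0.667, -0.003], [0.667, 0.745, 0.001], [0.003, -0.002, -1.0]]
wrist_force: [0.9, 0.5, 0.4]
gripper_width: 0.505
gripper_force: 30.0
```

Run:
```python
from h import *
import pickle
w=shot("wrist"); d=shot("side"); pickle.dump((w,d),open("w7.pkl","wb"))
s=sense();print(s["tcp_pos"],s["gripper_width"],tool([.573,-.2735,.059]))
cv2.imwrite("pics/m7.png",np.vstack([w["f"][60:320],cv2.resize(d["f"][180:340,160:480],(640,320))]))
```

```text
[ 0.57396887 -0.27302503  0.14628283] 0.5097690349177774 [ 0.06 -0.1   8.73]
```

View pics/m7.png

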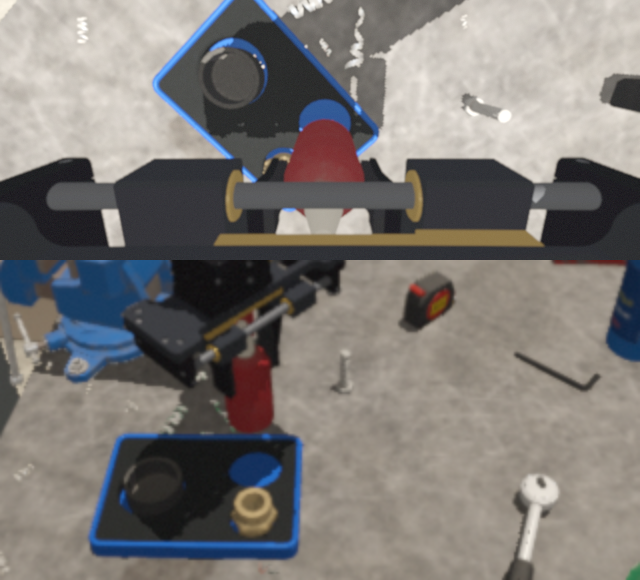

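The bottle hangs upright above its recess, with centre columns 325 and 324. Lowering it.

Request:
step_arm(targets="0 0 2.5 0; 0 0 2.5 0; 0 0 1.5 0; 0 0 0.8 0; 0 0 0.5 0; 0 0 0.4 0; 0 0 0.2 0; 0 0 0 0; 0 0 0 0")

```text
time_s: 17.08
tcp_pos: [0.5738, -0.2735, 0.062]
ee_rot: [[-0.745, 0.667, 0.002], [0.667, 0.745, -0.001], [-0.002, 0.001, -1.0]]
wrist_force: [-1.2, 0.7, -1.0]
gripper_width: 0.508
gripper_force: 30.0
```

Request:
step_arm(targets="0 0 0.2 0; 0 0 0.15 0; 0 0 0 0; 0 0 0 0")

```text
time_s: 17.42
tcp_pos: [0.5739, -0.2736, 0.0591]
ee_rot: [[-0.745, 0.667, 0.002], [0.667, 0.745, -0.001], [-0.002, 0.001, -1.0]]
wrist_force: [-0.4, 0.8, 5.3]
gripper_width: 0.514
gripper_force: 30.0
```

Seated with light contact. Release, rise clear of the nozzle, then turn for the bolt and nut.

Request:
step_arm(targets="0 0 0 0; 0 0 0 0; 0 0 0 0; 0 0 -2 0; 0 0 -4 0; 0 0 -4 0; 0 0 -4 -7; 0 0 -2 -7; 0 0 0 -7; 0 0 0 -7; 0 0 0 -7; 0 0 0 -7", claw=7)

```text
time_s: 18.42
tcp_pos: [0.5729, -0.2732, 0.2172]
ee_rot: [[-1.0, -0.008, -0.0], [-0.008, 1.0, 0.0], [0.0, 0.0, -1.0]]
wrist_force: [0.0, -0.2, -0.3]
gripper_width: 0.809
gripper_force: 0.0
```

Request:
step_arm(targets="0 0 0 -7; 0 0 0 -7; 0 0 0 -7; 0 0 0 -7; 0 0 0 -7; 0 0 0 0; -2.78 2.59 0 0; -2.78 2.59 0 0; -2.78 2.59 0 0; -2.78 2.59 0 0; -2.78 2.59 0 0; -2.78 2.59 0 0")

```text
time_s: 19.42
tcp_pos: [0.6201, -0.0485, 0.2174]
ee_rot: [[-0.82, -0.573, -0.0], [-0.573, 0.82, 0.0], [0.0, 0.0, -1.0]]
wrist_force: [0.5, -0.5, 0.5]
gripper_width: 0.807
gripper_force: 0.0
```

Request:
step_arm(targets="-2.78 2.59 0 0; -2.78 2.59 0 0; -2.78 2.59 0 0; -2.78 2.59 0 0; -2.78 2.59 0 0; 0 0 0 0; 0 0 0 0", claw=5)

```text
time_s: 20.0
tcp_pos: [0.6591, 0.1379, 0.2164]
ee_rot: [[-0.817, -0.576, -0.001], [-0.576, 0.817, -0.0], [0.001, 0.0, -1.0]]
wrist_force: [-0.2, -0.5, -1.0]
gripper_width: 0.575
gripper_force: 0.0
```

Run:
```python
from h import *
import pickle
w=shot("wrist"); d=shot("side"); t=shot("top"); pickle.dump((w,d,t),open("w8.pkl","wb"))
s=sense();print(s["tcp_pos"],s["ee_rot"][0],s["gripper_width"],s["joints"][5],tool([.661,.135,.02]))
q=cv2.resize(d["f"][190:340,180:340],(320,300)); t2=cv2.resize(t["f"][205:297,395:475],(261,300))
cv2.imwrite("pics/m8.png",np.vstack([w["f"][:300],np.hstack([q,t2,np.zeros((300,59,3),np.uint8)])]))
```

```text
[0.65896229 0.13476018 0.21732172] [-8.18994988e-01 -5.73800279e-01 -6.69965247e-04] 0.5746849917009966 -80.28722433240057 [-0.2  -0.1  19.73]
```

View pics/m8.png

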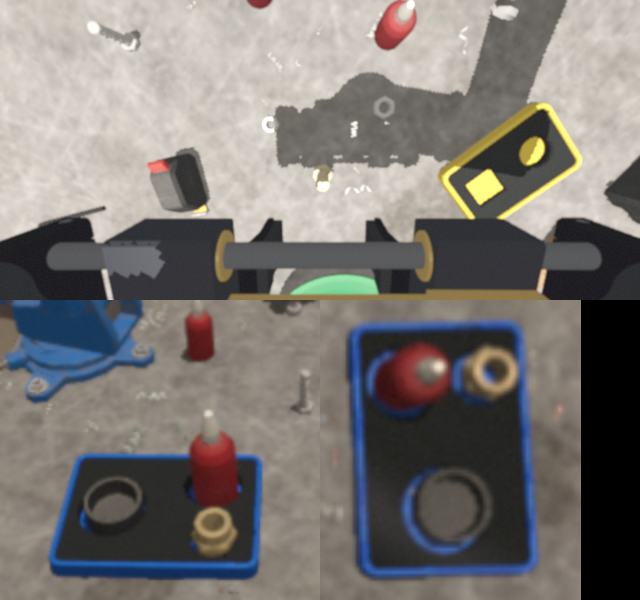

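All three blue-tray parts stand seated in their recesses. In the wrist view the bolt is at (322,180), the large nut at (384,107), and the yellow recesses are at (533,150) and (484,187). I'll measure the rest numerically.

Run:
```python
from h import *
import pickle
w,d,t=pickle.load(open("w8.pkl","rb"))
for z in(.004,.012):
  for o in recess(w,"yel",(465,130,550,207),z,2): print(z,o)
for o in recess(t,"yel",(172,222,208,275),.004,2): print("top",o)
h=cv2.cvtColor(w["f"],cv2.COLOR_BGR2HSV)
k=np.zeros(h.shape[:2],np.uint8); k[155:200,300:345]=1
m=(cv2.inRange(h,(12,70,50),(40,255,255))>0)&(k>0); ys,xs=np.where(m); print("bolt px",xs.min(),xs.max(),ys.min(),ys.max(),m.sum())
b=(h[...,2]>215)&(k>0); ys,xs=np.where(b); print("bright",xs.mean(),ys.mean(),xs.min(),xs.max(),ys.min(),ys.max())
for p in ((324,184),(324,186)): print(p2w(w,p,[.07]))
print(w2p(w,[(.661,.135,z) for z in(0,.01,.07)]))
g=w["f"][92:122,368:400].astype(int).sum(2)
print(g[::2,::2]//10)
```

```text
0.004 ([465, 130, 46, 34, 461], array([510.3, 286.7]), array([13.3, 66.7]), 74.9, array([511.7, 286.8]))
0.004 ([519, 137, 26, 29, 557], array([482.7, 343.7]), array([31.1, 35.7]), 85.9, array([482.9, 343.6]))
0.004 ([465, 169, 39, 36, 657], array([553.2, 326.5]), array([38.7, 39.1]), 74.8, array([552.1, 327.7]))
0.004 ([512, 181, 38, 26, 153], array([525.7, 386.4]), array([ 5.4, 55.2]), 74.2, array([524.2, 386.7]))
0.012 ([465, 130, 46, 34, 461], array([512.3, 282.7]), array([13. , 65.3]), 74.9, array([513.7, 282.8]))
0.012 ([519, 137, 26, 29, 557], array([485.3, 338.4]), array([30.5, 35. ]), 85.9, array([485.5, 338.4]))
0.012 ([465, 169, 39, 36, 657], array([554.3, 321.6]), array([37.9, 38.3]), 74.8, array([553.2, 322.8]))
0.012 ([512, 181, 38, 26, 153], array([527.3, 380.2]), array([ 5.3, 54.1]), 74.2, array([525.9, 380.5]))
top ([185, 228, 17, 17, 212], array([554.2, 323.6]), array([37.3, 39.3]), 74.3, array([554.2, 323.8]))Traceback (most recent call last):
  File "<stdin>", line 9, in <module>
    return umr_minimum(a, axis, None, out, keepdims, initial, where)
ValueError: zero-size array to reduction operation minimum which has no identity
```

Run:
```python
from h import *
import pickle
w,d,t=pickle.load(open("w8.pkl","rb"))
h=cv2.cvtColor(w["f"],cv2.COLOR_BGR2HSV)
print(h[164:194:2,310:338:4,1]); print(h[164:194:2,310:338:4,2])
print(w2p(w,[(.661,.135,z) for z in(0,.01,.07)]), w2p(w,[(.5507,.1489,.013)]))
print(h[93:122:2,368:402:2,2])
```

```text
[[17 18 32 47 48 20 18]
 [15 27 61 59 58 24 16]
 [17 30 58 60 59 46 16]
 [16 46 47 63 58 57 17]
 [16 15 53 65 64 51 20]
 [16 10 62 65 65 15 17]
 [16  9 64 63 64 10 16]
 [16 25 65 61 62 26 15]
 [14 29 60 59 58 40 16]
 [15 17 49 45 24 28 16]
 [18 17 25  0  0 25 17]
 [17 18 25  0  0 24 18]
 [17 18 13  0  4 19 18]
 [16 17 41 10 34 16 16]
 [19 17 19 26 18 16 17]]
[[120 111 113 131 127 104 194]
 [117 125 146 155 146 106 201]
 [191 162 164 148 147 127 206]
 [207 229 255 142 145 151 191]
 [203 255 225 150 144 226 204]
 [202 255 178 154 142 255 213]
 [206 255 159 150 148 255 218]
 [212 255 154 155 147 255 220]
 [215 234 161 161 166 234 220]
 [216 213 248 255 255 218 219]
 [216 208 255 255 255 225 216]
 [213 207 255 255 255 223 213]
 [206 209 255 255 255 214 211]
 [203 210 250 255 255 211 210]
 [204 208 206 224 217 213 215]]
[[321.86857802 169.67322558]
 [321.8237574  171.01260909]
 [321.4970597  180.7736561 ]] [[382.70380047 105.48811293]]
[[114 113 114 111 109 108 109 109 109 110 110 111 109 112 113 112 113]
 [110 111 111 109 109 111 108 112 123 117 110 112 108 108 110 109 112]
 [108 108 110
[... 210 characters left out ...]
111 135 155 158 138 109 104 116 133 154 157 131 111 107 105]
 [108 108 116 140 160 152 113 105 106 105 122 142 155 133 108 107 105]
 [110 110 118 141 158 145 113 108 106 106 120 141 156 132 110 105 109]
 [113 112 118 140 158 150 114 108 108 107 125 147 155 127 109 110 110]
 [116 114 116 138 158 157 131 111 107 121 144 156 151 122 107 111 109]
 [115 113 112 130 147 158 157 145 137 148 156 151 136 114 109 109 109]
 [111 109 108 109 120 142 154 158 157 157 147 126 110 106 105 104 105]
 [109 106 104 104 107 111 127 141 143 131 114 107 105 106 107 104 104]
 [107 108 106 106 106 101 102 115 117 109 108 107 109 112 109 108 107]
 [108 105 106 104 101 102 104 109 139 165 123 110 111 113 114 114 112]]
```

Run:
```python
from h import *
import pickle
w,d,t=pickle.load(open("w8.pkl","rb"))
for uv,z in(((323,187),.07),((322.5,173.5),0),((384,107.5),.013)): p=p2w(w,uv,[z])[0]; print(p,tool([p[0],p[1],.022]))
```

```text
[0.66585212 0.14046307 0.07      ] [-0.91  0.07 19.53]
[0.66479719 0.13871625 0.        ] [-7.200e-01 -1.000e-02  1.953e+01]
[0.55163907 0.15167202 0.013     ] [ 7.8   7.54 19.54]
```

Request:
step_arm(targets="-0.65 0 2 0; 0 0 4 0; 0 0 4 0; 0 0 3.5 0; 0 0 2.5 0; 0 0 1.5 0; 0 0 1.2 0; 0 0 0.7 0; 0 0 0 0; 0 0 0 0; 0 0 0 0")

```text
time_s: 21.07
tcp_pos: [0.6656, 0.1396, 0.0253]
ee_rot: [[-0.818, -0.575, 0.003], [-0.575, 0.818, 0.001], [-0.003, -0.001, -1.0]]
wrist_force: [-0.4, -0.4, 0.2]
gripper_width: 0.573
gripper_force: 0.0
```

Request:
step_arm(targets="0 0 0 0; 0 0 0 0; 0 0 0 0; 0 0 0 0; 0 0 0 0; 0 0 0 0; 0 0 0 0; 0 0 0 0", claw=0.5)

```text
time_s: 21.73
tcp_pos: [0.6645, 0.1395, 0.0236]
ee_rot: [[-0.818, -0.576, -0.0], [-0.576, 0.818, 0.0], [0.0, 0.0, -1.0]]
wrist_force: [-0.3, 0.6, 0.9]
gripper_width: 0.179
gripper_force: 30.0
```

Request:
step_arm(targets="0 0 -2 0; 0 0 -3 0; 0 0 -3 0; 0.4 2.5 0 0; 0.45 3.8 0 0; 0.45 3.8 0 0; 0.45 3.8 0 0; 0.45 3.8 0 0; 0.45 3.8 0 0; 0.43 3.5 0 0; 0 2 0 0; 0 0 0 0")

```text
time_s: 22.73
tcp_pos: [0.4817, 0.3456, 0.1037]
ee_rot: [[-0.815, -0.58, 0.0], [-0.58, 0.815, 0.001], [-0.001, 0.001, -1.0]]
wrist_force: [-0.4, -0.2, -1.0]
gripper_width: 0.175
gripper_force: 30.0
```

Request:
step_arm(targets="0 0 0 0; 0 0 0 0")

```text
time_s: 22.9
tcp_pos: [0.484, 0.3422, 0.1034]
ee_rot: [[-0.818, -0.576, -0.0], [-0.576, 0.818, -0.0], [0.0, -0.0, -1.0]]
wrist_force: [0.5, -0.8, -0.7]
gripper_width: 0.172
gripper_force: 30.0
```

Run:
```python
from h import *
import pickle
w=shot("wrist"); d=shot("side"); pickle.dump((w,d),open("w9.pkl","wb"))
s=sense();print(s["tcp_pos"],s["gripper_width"],tool([.484,.3423,.0276]))
for z in(.004,.012):
  for o in recess(w,"yel",(200,20,500,240),z,2): print(z,o)
h=cv2.cvtColor(w["f"],cv2.COLOR_BGR2HSV)
print(w2p(w,[(.484,.3423,.004),(.5537,.3226,.012)]))
q=np.hstack([w["f"][60:300,150:500],cv2.resize(d["f"][100:200,180:360],(432,240))]); cv2.imwrite("pics/m9.png",q)
```

```text
[0.4844927  0.3415669  0.10336296] 0.1756062916555193 [-0.    0.09  7.58]
0.004 ([209, 128, 175, 92, 1692], array([487.7, 310.2]), array([ 86.6, 169. ]), 35.2, array([478.4, 317.5]))
0.004 ([302, 174, 41, 31, 948], array([483.9, 338.8]), array([29.3, 38. ]), 35.2, array([483.6, 338.3]))
0.012 ([209, 128, 175, 92, 1692], array([485.9, 310. ]), array([ 83.9, 163.8]), 35.2, array([476.9, 317.1]))
0.012 ([302, 174, 41, 31, 948], array([482.2, 337.7]), array([28.4, 36.9]), 35.2, array([481.9, 337.2]))
[[324.97224398 191.3898631 ]
 [266.55748102 239.28738105]]
```

The bolt is centred within about 2 mm. Lowering it.

Request:
step_arm(targets="0 -0.1 2.5 0; 0 0 2.5 0; 0 0 1 0; 0 0 0.6 0; 0 0 0.3 0; 0 0 0.2 0; 0 0 0.15 0; 0 0 0 0; 0 0 0 0")

```text
time_s: 23.75
tcp_pos: [0.4849, 0.3421, 0.0319]
ee_rot: [[-0.818, -0.576, 0.001], [-0.576, 0.818, 0.001], [-0.002, 0.0, -1.0]]
wrist_force: [0.5, -0.4, 0.1]
gripper_width: 0.175
gripper_force: 30.0
```

Request:
step_arm(targets="0 0 0.3 0; 0 0 0.15 0; 0 0 0 0; 0 0 0 0")

```text
time_s: 24.08
tcp_pos: [0.4848, 0.3421, 0.0275]
ee_rot: [[-0.817, -0.576, 0.001], [-0.576, 0.817, 0.001], [-0.001, 0.0, -1.0]]
wrist_force: [-1.8, 0.3, 4.9]
gripper_width: 0.175
gripper_force: 30.0
```

Request:
step_arm(targets="0 0 0 0; 0 0 0 0; 0 0 0 0; 0 0 -1 0; 0 0 -3 0; 0 0 -4 0; 0 0 -4 0; 0 0 -4 0; 0.92 -3.24 0 0; 0.92 -3.24 0 0; 0.92 -3.24 0 0; 0.92 -3.24 0 0", claw=4)

```text
time_s: 25.08
tcp_pos: [0.5291, 0.2133, 0.1876]
ee_rot: [[-0.817, -0.576, 0.001], [-0.576, 0.817, 0.001], [-0.001, 0.0, -1.0]]
wrist_force: [0.9, -0.8, -1.0]
gripper_width: 0.459
gripper_force: 0.0
```

Request:
step_arm(targets="0.92 -3.24 0 0; 0.92 -3.24 0 0; 0 0 0 0; 0 0 0 0; 0 0 0 0")

```text
time_s: 25.5
tcp_pos: [0.5513, 0.1508, 0.1869]
ee_rot: [[-0.818, -0.575, 0.0], [-0.575, 0.818, 0.0], [-0.0, 0.0, -1.0]]
wrist_force: [-0.1, -0.1, -0.1]
gripper_width: 0.463
gripper_force: 0.0
```

Run:
```python
from h import *
import pickle
w=shot("wrist"); d=shot("side"); t=shot("top"); pickle.dump((w,d,t),open("w10.pkl","wb"))
s=sense();print(s["tcp_pos"],tool([.5515,.151,.008]))
p=w2p(w,[(.5515,.151,.013)])[0]; print(p)
u,v=p.astype(int); print(cv2.cvtColor(w["f"],cv2.COLOR_BGR2GRAY)[v-24:v+24:2,u-24:u+24:2])
for z in(.004,.012):
  for o in recess(t,"yel",(172,222,208,275),z,2): print("top",z,o)
```

```text
[0.55102233 0.15190589 0.18669576] [ 0.02 -0.1  17.87]
[324.62355643 175.87638183]
[[107 108 108 107 108 108 108 107 110 109 107 107 106 102 102 104 105 109
  111 111 113 114 117 120]
 [111 108 109 108 107 110 112 110 109 109 108 108 103 101 101 104 107 108
  112 116 116 118 120 119]
 [117 113 109 108 109 113 113 114 114 109 108 104 104 103 104 103 106 108
  113 115 117 119 118 116]
 [116 114 112 111 110 111 113 113 111 108 105 105 105 103 105 104 107 109
  111 112 115 117 117 116]
 [111 113 110 111 109 110 110 112 109 105 104 106 109 106 106 107 105 108
  110 112 113 112 112 114]
 [156 141 109 109 106 108 108 108 105 106 104 106 103 104 104 103 118 128
  142 166 174 126 109 110]
 [183 128 108 106 108 105 104 105 105 103 104 107 112 112 103 105 156 159
  174 182 169 137 106 106]
 [130 108 103 107 104 103 103 104 102 103 112 126 139 140 127 111 107 106
  111 111 108 105 102 100]
 [100 101 104 104 103 101 106 105 108 119 136 145 150 148 149 139 123 108
  102 105 102 105 101  95]
 [134 104 102 104 103 103 106 106 126 144 148 149 143 145 153 149 147 130
  133 154 128 140 144 129]
 [186 1
[... 707 characters left out ...]
00 198 196 197 194 193 193 192 191 201 234 255 255 250 223 198 195
  198 199 199 197 198 200]
 [206 200 201 201 199 196 196 193 190 189 186 186 197 207 209 210 203 199
  200 204 205 204 204 204]
 [218 201 202 203 200 196 194 190 188 188 189 192 194 200 208 217 210 213
  206 209 211 208 206 204]
 [220 202 205 207 201 195 191 189 187 188 191 193 194 197 198 198 199 203
  210 214 213 209 205 205]
 [207 202 205 206 200 196 189 188 191 194 194 193 195 195 198 197 200 206
  212 215 214 208 203 202]
 [204 205 208 203 199 193 188 188 194 198 196 195 199 198 199 199 201 205
  211 216 215 209 203 198]
 [204 209 206 200 196 190 186 185 190 196 195 195 198 203 201 200 201 202
  205 211 215 211 206 202]]
```

The nut is centred and its flats are square to the fingers. Down.

Request:
step_arm(targets="0 -0.05 3 0; 0 0 4 0; 0 0 4 0; 0 0 3 0; 0 0 1.8 0; 0 0 1 0; 0 0 0.7 0; 0 0 0.3 0; 0 0 0 0; 0 0 0 0; 0 0 0 0")

```text
time_s: 26.57
tcp_pos: [0.5524, 0.1511, 0.0099]
ee_rot: [[-0.818, -0.576, 0.002], [-0.576, 0.818, 0.001], [-0.003, -0.0, -1.0]]
wrist_force: [0.3, -0.2, -0.2]
gripper_width: 0.457
gripper_force: 0.0
```

Request:
step_arm(targets="0 0 0 0; 0 0 0 0; 0 0 0 0; 0 0 0 0; 0 0 0 0", claw=1)

```text
time_s: 26.98
tcp_pos: [0.5517, 0.1506, 0.009]
ee_rot: [[-0.818, -0.576, 0.0], [-0.576, 0.818, 0.0], [-0.001, -0.0, -1.0]]
wrist_force: [-0.9, 0.3, 2.0]
gripper_width: 0.261
gripper_force: 30.0
```

Request:
step_arm(targets="0 0 -1.5 0; 0 0 -3 0; 0 0 -4 0; -1.5 2.1 0 0; -2.1 2.9 0 0; -2.1 2.9 0 0; -2.1 2.9 0 0; -1.5 2.1 0 0; -0.8 1.05 0 0; 0 0 0 0; 0 0 0 0; 0 0 0 0")

```text
time_s: 27.98
tcp_pos: [0.5535, 0.3215, 0.0932]
ee_rot: [[-0.818, -0.575, -0.001], [-0.575, 0.818, -0.001], [0.002, -0.0, -1.0]]
wrist_force: [-0.1, -0.7, -0.8]
gripper_width: 0.263
gripper_force: 30.0
```

Run:
```python
from h import *
import pickle
w=shot("wrist"); d=shot("side"); pickle.dump((w,d),open("w11.pkl","wb"))
s=sense();print(s["tcp_pos"],s["gripper_width"],tool([.5537,.3226,.021]))
for z in(.004,.012):
  for o in recess(w,"yel",(200,60,500,260),z,2): print(z,o)
print(w2p(w,[(.484,.3423,.07),(.5537,.3226,.012)]))
cv2.imwrite("pics/m11.png",np.vstack([w["f"][60:300],cv2.resize(d["f"][110:200,200:400],(640,288))]))
```

```text
[0.55380251 0.32128848 0.09350291] 0.25819447906524595 [-0.07  0.11  7.25]
0.004 ([257, 70, 202, 155, 3073], array([521.1, 333. ]), array([106.5, 159.9]), 74.5, array([494.9, 325.1]))
0.004 ([368, 122, 41, 44, 567], array([485.3, 339. ]), array([37.9, 32.5]), 17.4, array([486. , 336.5]))
0.004 ([296, 170, 56, 43, 1314], array([556.6, 322.5]), array([38.2, 37.4]), 74.7, array([553.6, 319.9]))
0.012 ([257, 70, 202, 155, 3073], array([520.4, 331.4]), array([103.1, 154.8]), 74.5, array([495.1, 323.7]))
0.012 ([368, 122, 41, 44, 567], array([485.8, 337.1]), array([36.7, 31.5]), 17.4, array([486.4, 334.8]))
0.012 ([296, 170, 56, 43, 1314], array([554.7, 321.2]), array([37. , 36.2]), 74.7, array([551.8, 318.7]))
[[413.11179226 153.87846642]
 [325.77107736 197.39468955]]
```

View pics/m11.png

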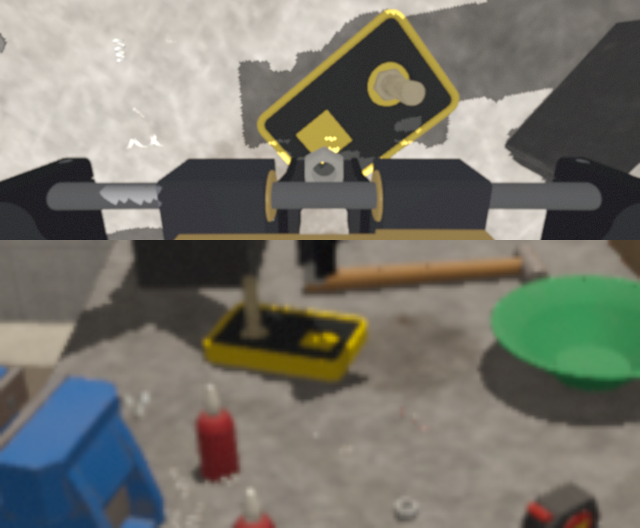

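The bolt stands in its recess at about (388,145). The nut is held level over its square, which measures (0.5547,0.3212) against the TCP at (0.5538,0.3213). Lowering it.

Request:
step_arm(targets="-0.05 0 2.5 0; 0 0 2 0; 0 0 1 0; 0 0 0.6 0; 0 0 0.4 0; 0 0 0.2 0; 0 0 0.15 0; 0 0 0 0; 0 0 0 0")

```text
time_s: 28.83
tcp_pos: [0.5546, 0.3234, 0.0258]
ee_rot: [[-0.818, -0.576, 0.001], [-0.576, 0.818, 0.001], [-0.001, 0.0, -1.0]]
wrist_force: [0.0, 0.6, -0.4]
gripper_width: 0.262
gripper_force: 30.0
```

Request:
step_arm(targets="0 0 0.3 0; 0 0 0.15 0; 0 0 0 0; 0 0 0 0")

```text
time_s: 29.17
tcp_pos: [0.5544, 0.3232, 0.021]
ee_rot: [[-0.818, -0.576, 0.001], [-0.576, 0.818, 0.0], [-0.001, -0.0, -1.0]]
wrist_force: [-0.7, 0.2, 2.7]
gripper_width: 0.261
gripper_force: 30.0
```

Contact at z 21, as expected. Release, rise and back off.

Request:
step_arm(targets="0 0 0 0; 0 0 0 0; 0 0 0 0; 0 0 -1 0; 0 0 -3 0; 0 0 -4 0; 0 0 -4 0; 0 0 -4 0; 1.5 -3 0 0; 1.5 -3 0 0; 1.5 -3 0 0; 1.5 -3 0 0", claw=3.6)

```text
time_s: 30.17
tcp_pos: [0.5741, 0.1891, 0.1817]
ee_rot: [[-0.817, -0.576, 0.001], [-0.576, 0.817, 0.001], [-0.001, 0.0, -1.0]]
wrist_force: [0.5, -0.4, 0.2]
gripper_width: 0.415
gripper_force: 0.0
```

Request:
step_arm(targets="1.5 -3 0 0; 1.5 -3 0 0; 1.5 -3 0 0; 0 0 0 0; 0 0 0 0; 0 0 0 0; 0 0 0 0")

```text
time_s: 30.75
tcp_pos: [0.5893, 0.0916, 0.1809]
ee_rot: [[-0.817, -0.576, 0.0], [-0.576, 0.817, 0.0], [-0.0, -0.0, -1.0]]
wrist_force: [0.8, 1.8, -0.4]
gripper_width: 0.409
gripper_force: 0.0
```

Run:
```python
from h import *
import pickle
d=shot("side"); t=shot("top"); w=shot("wrist"); pickle.dump((w,d,t),open("w12.pkl","wb"))
print(sense()["tcp_pos"],sense()["wrist_force"])
for col,lo,hi,b in(("blue",(90,150,40),(130,255,255),(395,205,470,297)),("yel",(20,120,90),(35,255,255),(155,205,222,297))):
    m=cv2.inRange(cv2.cvtColor(t["f"],cv2.COLOR_BGR2HSV),lo,hi); k=np.zeros_like(m); k[b[1]:b[3],b[0]:b[2]]=m[b[1]:b[3],b[0]:b[2]]
    ys,xs=np.where(k>0); v=p2w(t,np.c_[xs,ys],[.021]*len(xs))[:,:2]*1000; print(col,cv2.minAreaRect(v.astype(np.float32)))
# nut in its recess, top & wrist: grey values round the recess
p=w2p(t,[(.554,.322,.025)])[0]; print("top",p); u,v=p.round().astype(int)
print(cv2.cvtColor(t["f"],cv2.COLOR_BGR2HSV)[v-12:v+13,u-12:u+13,1])
p=w2p(w,[(.554,.322,.025),(.484,.342,.074)]); print("wrist",p)
u,v=p[0].round().astype(int)
if 25<u<615 and 25<v<375: print(cv2.cvtColor(w["f"],cv2.COLOR_BGR2HSV)[v-24:v+24:2,u-24:u+24:2,1])
```

```text
[0.58919059 0.09191935 0.18060322] [-0.69945673 -0.39044674 -0.41193965]
blue ((520.4013061523438, -299.913330078125), (196.9593048095703, 140.01307678222656), 1.6408017873764038)
yel ((508.8490295410156, 300.2911071777344), (43.04571533203125, 114.4315185546875), 73.80886840820312)
top [191.28189307 235.50883176]
[[ 34  35  40  43  55  74  72  71  77  76  62  48  42  39  36  40  39  40
   38  40  39  40  39  39  38]
 [ 35  37  40  41  49  68  76  75  76  80  76  53  41  37  36  38  40  39
   39  40  40  41  41  40  39]
 [ 38  39  38  40  45  56  74  75  74  74  75  66  50  41  40  36  40  40
   39  39  39  39  40  40  39]
 [ 40  39  40  40  41  46  63  74  75  72  74  68  62  46  40  37  39  40
   39  39  40  40  40  37  40]
 [ 41  40  40  39  39  40  54  73  71  54  41  55  70  52  41  42  40  39
   39  41  38  40  39  40  38]
 [ 39  39  40  39  39  41  45  62  63  25  18  23  51  63  47  39  38  34
   38  40  38  40  39  41  40]
 [ 39  40  38  40  40  38  41  51  52  19   9  14  42  64  53  43  37  35
   35  39  37  39  40  41  38]
 [ 41  41  38  38  38  39  40  47  55  29  12  13
[... 3631 characters left out ...]
21  26  26  31  18  22  30  18  29  26  26  22  26  23  25  27  35
   30  30  31  21   0   3]
 [ 18  30  26  22  26  27  17  22  26  26  26  31  26  27  31  22  21  22
   17  35  23  13   3  13]
 [ 26  18  29  18  17  21  26  26  19  21  22  26  18  26  30  26  22  17
   30  26  18   9  10   9]
 [ 26  22  26  26  22  22  22  21  23  26  26  26  22  27  27  21  30  13
   14  21  33   4  42 124]
 [ 26  26  26  16  22  21  26  26  26  31  18  26  26  22  22  30  22  22
   26  26  13 108 152 151]
 [ 22  18  27  18  26  22  13  26  22  29  33   9  13  22  31  26  22  26
   26  30  92 156 136 115]
 [ 23  30  22  26  21  22  22  26  21  23  31  18  27  22  22  31  31  26
   25  18 135 127 112 100]]
```

Request:
step_arm(targets="2 -2.9 0 0; 2 -2.9 0 0; 2 -2.9 0 0; 2 -2.9 0 0; 2 -2.9 0 0; 2 -2.9 0 0; 0 0 0 0; 0 0 0 0; 0 0 0 0")

```text
time_s: 31.65
tcp_pos: [0.5914, -0.12, 0.1804]
ee_rot: [[-0.818, -0.576, -0.0], [-0.576, 0.818, 0.0], [0.0, 0.0, -1.0]]
wrist_force: [-0.1, -0.3, 0.3]
gripper_width: 0.415
gripper_force: 0.0
```

Run:
```python
from h import *
t=shot("top"); d=shot("side"); print(sense()["tcp_pos"])
H=cv2.cvtColor(t["f"],cv2.COLOR_BGR2HSV); m=cv2.inRange(H,(20,120,90),(35,255,255)); k=np.zeros_like(m); k[205:297,155:222]=m[205:297,155:222]
ys,xs=np.where(k>0); v=p2w(t,np.c_[xs,ys],[.021]*len(xs))[:,:2]*1000; print("yel",cv2.minAreaRect(v.astype(np.float32)))
# nut position: non-yellow blob inside square recess, both cameras; y=yellow, o=grey/bright, .=dark
for n,c,s in(("top",t,1),("side",d,1)):
    p=w2p(c,[(.554,.322,.02)])[0]; u,w=p.round().astype(int); h=cv2.cvtColor(c["f"],cv2.COLOR_BGR2HSV)[w-13:w+14,u-18:u+19]
    print(n,p)
    for row in h: print("".join("y" if a[1]>110 and a[2]>70 else("o" if a[2]>85 else ".") for a in row))
```

```text
[ 0.59145932 -0.11920899  0.1805263 ]
yel ((518.6939086914062, 329.10687255859375), (104.41326141357422, 151.8083953857422), 74.0768051147461)
top [191.82782711 235.68120191]
oooyyy...........yyyyyyyyyyyyyyoooooo
ooyyyy..............yyyyyyyyyyyyyyooo
ooyyyy..................yyyyyyyyyyyyy
ooyyy......................yyyyyyyyyy
oyyyy..........yyy.............yyyyyy
oyyyy.........yyyyyy..............yyy
oyyy..........yyyyyyyyy..............
yyyy..........yyyyyyyyyyyy...........
yyyy.........yyyooooyyyyyyyy.........
yyy..........yooooooooyyyyyyy........
yyy..........oooooooooyyyyyy........y
yyy.........ooooooyooooyyyyy........y
yy..........ooooyyyyoooyyyyy........y
yy..........ooooyyyyoooyyyyy.......yy
yy.........yyoooyyyyoooyyyy........yy
y..........yyooooyoooooyyyy........yy
y.........yyyyooooooooyyyyy.......yyy
y.........yyyyyooooooyyyyy........yyy
y.........yyyyyyooyyyyyyyy........yyy
...........yyyyyyyyyyyyyyy.......yyyy
.............yyyyyyyyyyyy........yyyy
.................yyyyyyyy........yyyy
....................yyyy.........yyyy
................................yyyyy
.............
[... 459 characters left out ...]
................
.yyy.................................
..yyy................................
...yyy...............................
.....yy..............................
......yyy............................
.......yyy...........................
........yyy..........................
..........yy.........................
...........yy........................
............y........................
y....................................
yy...................................
yyy..................................
yyyy.................................
yyyy.....................oo....oo....
oooo.....................o.....oo....
oooo.................................
oooo.........yyyy....................
```

Both trays are where they started, and the nut lies flat inside its square. Handing in.

```bash
python3 -c "
from station import r; print(r.finish_job())"
```

```text
the job is handed in; nothing more can be done
None
```

Both kits are loaded and the job is handed in: every part is upright in its recess, the trays did not visibly move, and the robot was touching nothing; no verdict came back.

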